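# Set the card cutter's back gauge against its flip stop

### The job

Wind the card cutter's back gauge, with the crank handle on its handwheel, a good centimetre past the flip stop, and tip the stop down into its path. Then wind it back the other way until the gauge bears lightly but definitely on the stop (about 10 N, never over 20 N), so that the play in the worn gear is taken up in that direction, and let go without turning the wheel back. Leave the other things on the table alone.

Things in the scene. Friction and masses are not known exactly. Their poses are not given: they have to be found in the camera images.
- bed: Grey flat bed of the card cutter, fixed to the table, 250 x 440 x 18 mm. Its origin lies on the table top; the bed reaches from x = -105 to +145 mm and y = -220 to +220 mm in its own frame, z up. The gauge travels along its +y (away from the low aluminium fence at its -y end).
- gauge (a joint): Travel of the back gauge along the bed's +y, in m: 0 at the end nearest the fence, 0.150 at the far end stop. It slides with about 6 N of friction.
- gauge_face (a point): Point on the gauge's side that faces the fence (its -y side) and shall bear on the stop; 47 mm above the table. The gauge is an aluminium bar standing across the bed, 119 mm long (bed x = -55 to +64 mm), 16 mm thick, 20 to 56 mm above the table, with a steel rack along the bed's y at its far end. Axes as the bed's.
- stop_face (a point): Point on the stop's +y side, 47 mm from its pivot. The gap is gauge_face minus this point along the bed's y (positive: gauge past the stop; zero: touching once the stop is down). The stop cannot swing down into the gauge: the gauge must be past it first. Its y axis is the bed's y at any stop angle.
- stop_tip (a point): Centre of the flip stop's free end, 80 mm from its pivot: a plain steel bar, 12 mm thick, 16 mm wide (along the bed's y), hinged in a small bracket on the bed's edge nearest the robot; pivot along the bed's y, 45 mm above the table. At the start it stands up (its end 126 mm above the table), leaning slightly to the robot.
- stop (a joint): Angle of the flip stop, rad: 0 standing up and leaning back 0.15 rad, 0.15 upright, 1.72 lying flat, pointing to the bed's +x across the gauge's path. Light friction holds it while it stands; pushed some 0.5 rad past upright (to the bed's +x) it falls flat by itself.
- hub (a point): On the handwheel's fixed vertical axis, 112 mm above the table. Wheel: black disc, 60 mm radius, top 84 mm above the table. Clockwise from above drives the gauge to the bed's +y, anticlockwise to -y, 16 mm per rad once the play is taken up; 1 N along the handle's circle gives 2.8 N at the gauge. Driving the gauge needs about 2.1 N at the handle; in its play the wheel turns almost free.
- handle_mid (a point): Middle of the upright round crank handle on the wheel, 112 mm above the table, 20 mm diameter, 86 to 132 mm above the table. It runs on a circle of 45 mm radius about the hub and spins freely about its own axis, so a gripper can hold it without turning.
- wheel (a joint): Play of the handwheel on its worn gear, rad: -0.2 when taken up for driving clockwise (gauge to +y), +0.2 when taken up for driving anticlockwise (gauge to -y); between the two the wheel is loose and the gauge does not follow.
- pen_pot: Black pen pot, 72 mm diameter, 95 mm high with pens to 135 mm, beside the bed. Origin at the centre of its foot. Leave alone.
- tape_roll: Roll of clear tape lying flat, 90 mm diameter, 24 mm high, beside the bed. Leave alone.
- glue_gun: Blue glue gun lying on its side, about 160 x 105 x 30 mm, beside the bed. Leave alone.
- pencil: Pencil, 175 mm long, 8 mm thick, on the table beside the bed. Leave alone.
- strip: Strip of thick board, 130 x 24 x 12 mm, lying on the bed next to the fence. Leave alone.
- tin: Flat round tin, 76 mm diameter, 34 mm high, standing on the +y end of the bed, clear of the gauge. Leave alone.

How it is judged:
By the outcome, as a careful person would: the job done as asked, in the order asked, and still so for the second after the job is handed in, with the robot touching nothing.
It also fails if it takes over 72 s, if anything falls off the work surface, if the arm or the gripper's body presses on something with over 40 N, if the wrist force passes 120 N, or if a joint passes its speed limit or range.

### The arm

A 7-joint arm with a two-finger parallel gripper is mounted at the origin on the work surface. World frame = base frame: x ahead of the robot, y to its left, z up, the work surface at z = 0. Lengths are in m, angles in rad, forces in N, time in s.
With the tool pointing down it reaches from about 0.4 to 0.85 m from the base axis. Payload 4.5 kg.
Tool frame: the origin (TCP) lies at the very end of the fingers, on their centre line; the grasp point (between the pads) lies 19 mm behind it; z points along the fingers, x is the direction in which the jaws open and shut, and the axes are right-handed (so a half turn about z gives the same grasp; the last joint's range is limited). The gripper opens to 88 mm and grips with 3 to 60 N. Pads are 18 mm wide; open, the fingers measure 123 mm over their backs; the gripper's body (75 mm by 187 mm) begins 45 mm behind the grasp point.
Start: joints at [1.382, 0.689, -0.195, 1.565, 0.157, 0.902, -0.215], TCP at [0.138, -0.61, 0.239] pointing down, gripper open.
Joint ranges: [-3.01, 3.01], [-0.46, 2.08], [-1.47, 1.51], [0.13, 2.56], [-1, 4.14], [0.04, 2.09], [-2.66, 2.66]. Speed limits (rad/s): [2.57, 2.57, 3.14, 3.14, 3.14, 3.14, 3.14].

### API

Orientations are given as a unit quaternion [x, y, z, w].
In Python, from plant import * gives the robot as it stands.
- The arm moves only by the tool apply_moves, never from a script. Its argument "series" is a list of rows, each an object of numbers: "x", "y", "z": the shift along the tool's x, y, z in units of 80 cm (1.0 is 80 cm); "wx", "wy", "wz": the turn, a rotation vector about the tool's x, y, z in units of pi rad (1.0 is pi rad); "fingers": the opening, from -1 (shut) to 1 (fully open), so that 0 is half open. In form: [{"x": .., "y": .., "z": .., "wx": .., "wy": .., "wz": .., "fingers": ..}, ...]. A call has 1 to 8 rows; each row shifts and turns the pose as measured when the row begins, along the tool's axes as they then stand; what a row does not reach is not made up. A row lasts 1/8 s, in which the tool goes at most 62.5 mm and 10.7 degrees, less where a joint would pass 70% of its speed; a pose out of reach is approached as far as the arm can. A call with a number of a shift or a turn outside -1 to 1 is refused whole. A call with a gripper value outside its range is refused whole. The fingers move at their own pace and stop on an object; "force" is the grip in N (left out, the last holds). Time passes only in rows, so rows that do not move let the fingers close. It gives the time, the measured TCP pose, the force and the opening at its end, in the units of the state.
- get_state(): the state, without advancing time (a new reading comes with each control period).
- snapshot(name): name is "scene" or "top"; returns (picture, depth): 420x560x3 uint8, red, green, blue; 420x560 float32, m along the optical axis (not along the pixel's ray), 0 where there is no reading.
- camera_model(name): a dict with "camera_matrix" (3x3 intrinsics, pixels), "world_from_camera" (4x4, takes a point from camera to world coordinates). Camera axes: x right, y up, looking along -z (the intrinsics and any distortion apply to the point x, -y, -z); pixel columns grow to the right and rows downward; lengths in m; the calibration is good to about 2 mm. A picture is of the moment at which its call begins. camera_model takes no time and is no camera call.
- finish_job(): hands the job in, once; it reports no verdict.
The state is a dict: "clock": time; "q": joint angles; "qd": joint speeds; "joint_torque": joint torques, N m; "tool_pos": TCP position; "eef_rot": TCP orientation; "contact_force": force on the tool from outside, world axes, zero at the start; "moment": the same for the moment, N m; "opening": opening from 0.0 (shut) to 1.0 (fully open).
Only numpy, scipy, OpenCV 4.12 (cv2) and the standard library are available. Lean on these libraries where they do the work, as an engineer would, in place of code of your own. Each camera call takes 0.05 s, during which the arm holds its last target. There are 200 camera calls.

## Working session

There is one attempt and no reset: what is moved stays moved. The work goes in short steps, Python scripts to look and compute and a tool call to move; the robot and the scene stay as the last step left them, time stands still between calls to the robot, and variables do not carry over. Pictures are saved under pics/ and viewed, about 8 in all and at most 12, crops included, and the job is handed in when it is done.

Besides the shell and the picture viewer there is one more tool, called after "Call:" as name(argument=value, ...) on one line, values as JSON. apply_moves: Moves the arm, as the interface text tells. Its arguments: {"type":"object","properties":{"series":{"type":"array","items":{"type":"object","properties":{"x":{"type":"number"},"y":{"type":"number"},"z":{"type":"number"},"wx":{"type":"number"},"wy":{"type":"number"},"wz":{"type":"number"},"fingers":{"type":"number"}}}},"force":{"type":"number"}},"required":["series"]}

```bash
mkdir -p pics; ls
python3 - <<'E'
from plant import *
import cv2,numpy as np
for n in("scene","top"):
    p,d=snapshot(n); cv2.imwrite(f"pics/{n}0.png",p[:,:,::-1]); np.save(f"pics/{n}0.npy",d)
    m=camera_model(n); print(n,np.round(m["camera_matrix"],1).tolist(),np.round(m["world_from_camera"],3).tolist(),[k for k in m])
s=get_state(); print(s)
E
```

```text
pics
scene [[437.3, 0.0, 277.2], [0.0, 437.3, 215.5], [0.0, 0.0, 1.0]] [[-0.776, -0.513, 0.368, 1.027], [0.631, -0.641, 0.437, 0.542], [0.012, 0.571, 0.821, 1.044], [0.0, 0.0, 0.0, 1.0]] ['camera_matrix', 'world_from_camera']
top [[448.1, 0.0, 272.7], [0.0, 448.1, 212.6], [0.0, 0.0, 1.0]] [[0.011, 0.996, -0.083, 0.512], [-1.0, 0.013, 0.027, 0.073], [0.028, 0.083, 0.996, 1.103], [0.0, 0.0, 0.0, 1.0]] ['camera_matrix', 'world_from_camera']
{'clock': 0.1, 'q': array([ 1.38176768,  0.68990825, -0.19450566,  1.56618963,  0.15732202,
        0.90248325, -0.21510631]), 'qd': array([ 0.00073681, -0.00443739,  0.00271782, -0.00161663, -0.00051472,
       -0.00071662,  0.00205531]), 'joint_torque': array([-2.46931566e-03, -5.28504181e+01, -1.27177343e+00, -1.53840816e+01,
       -5.26580738e-02,  1.97498746e-03,  4.46392551e-05]), 'tool_pos': array([ 0.13794631, -0.60903612,  0.23799821]), 'eef_rot': array([ 7.81361992e-01, -6.24077559e-01, -6.64444934e-04, -4.42748714e-04]), 'contact_force': array([ 0.38057705, -0.31203907, -0.06233411]), 'moment': array([-0.04882003, -0.00034112,  0.04622473]), 'opening': 0.9969645060497383}
```

View pics/scene0.png

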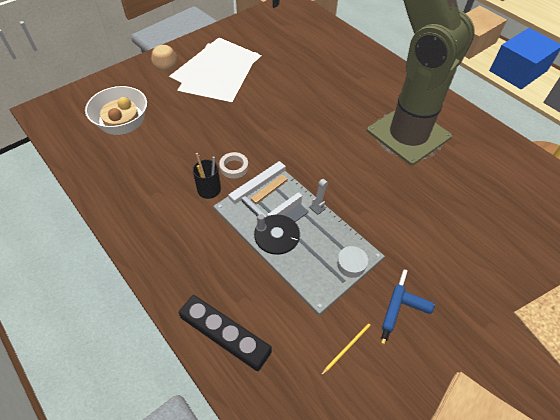

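View pics/top0.png

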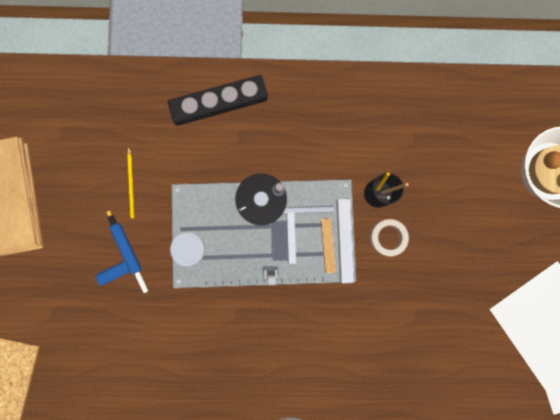

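The scene view shows the bed centred near (300,235), wheel hub (277,233), handle near (262,222) and the standing stop near (320,195). The top view shows the bed from (172,181) to (354,288), fence at (346,240), hub (261,199), handle (279,188), gauge bar (292,237) and stop (271,273). Next: enlarged crops and bed corners.

```bash
cat > h.py <<'E'
from plant import *
import cv2,numpy as np
from scipy.spatial.transform import Rotation as R
def ray(n,u,v):
    m=camera_model(n);K=np.array(m["camera_matrix"]);T=np.array(m["world_from_camera"])
    d=np.array([(u-K[0,2])/K[0,0],-(v-K[1,2])/K[1,1],-1.]);return T[:3,3],T[:3,:3]@d
def onz(n,u,v,z):
    o,d=ray(n,u,v);return o+d*(z-o[2])/d[2]
def px(n,p):
    m=camera_model(n);K=np.array(m["camera_matrix"]);T=np.array(m["world_from_camera"])
    c=T[:3,:3].T@(np.array(p)-T[:3,3]);return np.array([K[0,2]-K[0,0]*c[0]/c[2],K[1,2]+K[1,1]*c[1]/c[2]])
def cloud(n,d):
    m=camera_model(n);K=np.array(m["camera_matrix"]);T=np.array(m["world_from_camera"])
    v,u=np.mgrid[0:d.shape[0],0:d.shape[1]]
    c=np.stack([(u-K[0,2])/K[0,0]*d,-(v-K[1,2])/K[1,1]*d,-d],-1);return c@T[:3,:3].T+T[:3,3]
def crop(n,p,x,y,w,h,name,f=4):
    cv2.imwrite("pics/"+name,cv2.resize(p[y:y+h,x:x+w,::-1],None,fx=f,fy=f,interpolation=cv2.INTER_CUBIC))
E
python3 - <<'E'
from h import *
t=cv2.imread("pics/top0.png")[:,:,::-1];s=cv2.imread("pics/scene0.png")[:,:,::-1]
crop("top",t,165,170,200,130,"t1.png");crop("scene",s,205,150,190,150,"s1.png")
hsv=cv2.cvtColor(np.ascontiguousarray(t),cv2.COLOR_RGB2HSV)
# bed outline: height 18mm in depth
P=cloud("top",np.load("pics/top0.npy"))
m=((P[...,2]>.010)&(P[...,0]>.25)&(P[...,0]<.7)).astype(np.uint8)
m[:, :165]=0;m[:,362:]=0;m[:175]=0;m[295:]=0
g=((hsv[...,1]<60)&(hsv[...,2]>60)).astype(np.uint8);g[:,:165]=0;g[:,358:]=0;g[:175]=0;g[295:]=0
for k in(m,g):
    c=max(cv2.findContours(k,0,2)[0],key=cv2.contourArea);r=cv2.minAreaRect(c);b=cv2.boxPoints(r)
    W=np.array([onz("top",*q,.018) for q in b]);print(np.round(b,1).tolist(),np.round(W,4).tolist(),[round(float(np.linalg.norm(W[i]-W[i-1])),4) for i in range(4)],W.mean(0))
E
```

```text
[[167.89999389648438, 177.39999389648438], [352.0, 172.0], [355.20001220703125, 282.20001220703125], [171.10000610351562, 287.5]] [[0.6846, 0.2997, 0.018], [0.7047, -0.1502, 0.018], [0.4363, -0.1568, 0.018], [0.4199, 0.2842, 0.018]] [0.2652, 0.4503, 0.2685, 0.4413] [0.56137249 0.06920256 0.018     ]
[[168.10000610351562, 183.89999389648438], [352.79998779296875, 178.8000030517578], [355.6000061035156, 282.70001220703125], [171.0, 287.79998779296875]] [[0.6687, 0.2986, 0.018], [0.688, -0.152, 0.018], [0.435, -0.1579, 0.018], [0.4192, 0.2844, 0.018]] [0.2499, 0.4511, 0.253, 0.4426] [0.55271447 0.06826545 0.018     ]
```

View pics/t1.png

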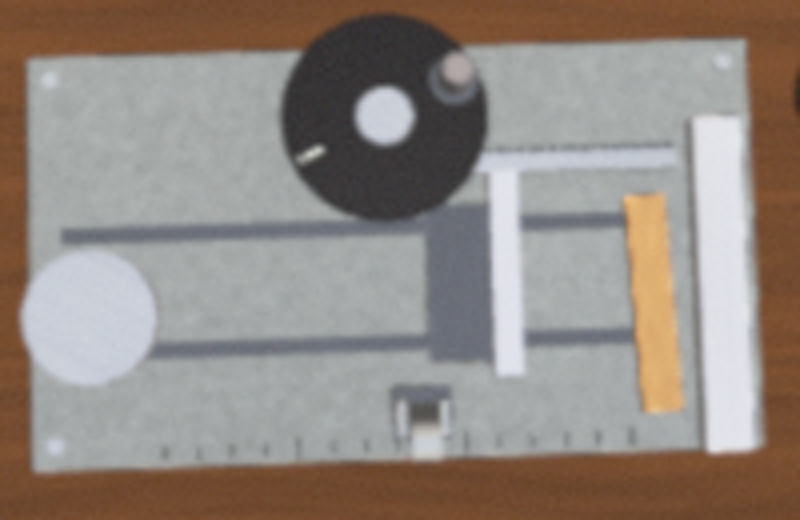

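View pics/s1.png

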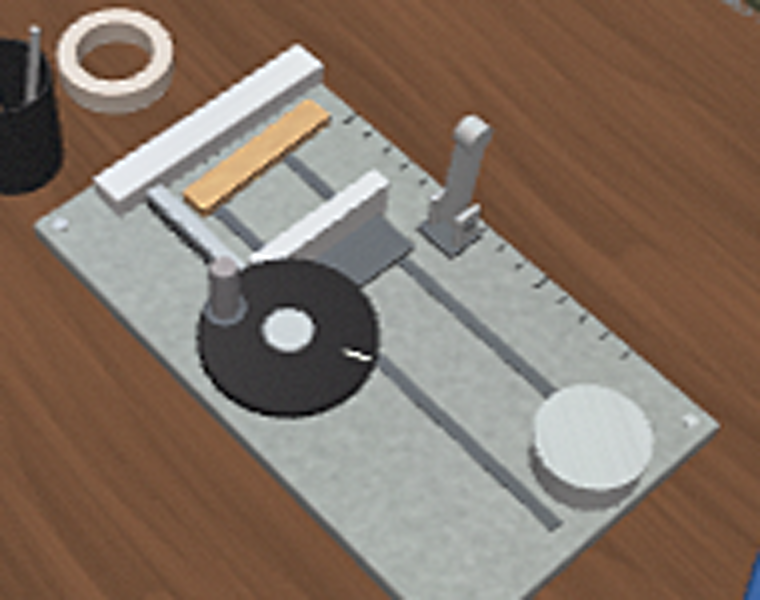

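The crops show, in full-image pixels:
- **Top view:** bed corners TL (172,184.5), TR (351.5,180) and BL (173.5,287.8); wheel disc centre (261,199.3); handle top (279.3,187.5); gauge bar's fence-side top edge from (294.5,212.5) to (296,263.5); stop base at (271,274).
- **Scene view:** handle top (261,216.3), stop tip (323,181).

```bash
cat > bed.py <<'E'
from h import *
TL,TR,BL=[onz("top",*p,.018) for p in((172,184.5),(351.5,180),(173.4,287.8))]
ey=(TL-TR);Ly=np.linalg.norm(ey);ey/=Ly; ex=TL-BL;Lx=np.linalg.norm(ex);ex/=Lx
yaw=np.arctan2(-ey[0],ey[1]); yaw2=np.arctan2(ex[1],ex[0])
B=R.from_euler('z',yaw).as_matrix()
O=np.mean([TL-B@[.145,.22,0],TR-B@[.145,-.22,0],BL-B@[-.105,.22,0]],0);O[2]=0
def tob(p):return B.T@(np.array(p)-O)
E
python3 - <<'E'
from bed import *
print("yaw",yaw,yaw2,"L",Ly,Lx,"O",O)
t=cv2.imread("pics/top0.png");s=cv2.imread("pics/scene0.png")
def tri(a,b):
    o1,d1=ray("top",*a);o2,d2=ray("scene",*b);A=np.stack([d1,-d2],1);k=np.linalg.lstsq(A,o2-o1,rcond=None)[0]
    p,q=o1+k[0]*d1,o2+k[1]*d2;return (p+q)/2,np.linalg.norm(p-q)
g=cv2.cvtColor(t,cv2.COLOR_BGR2GRAY);m=(g<75).astype(np.uint8);m[:, :225]=0;m[:,300:]=0;m[:165]=0;m[228:]=0
c=max(cv2.findContours(m,0,2)[0],key=cv2.contourArea);e=cv2.minEnclosingCircle(cv2.convexHull(c));print("disc",e)
H=onz("top",*e[0],.084);print("hub",H,tob(H), "r",e[1]*(1.103-.084)/448)
for n,u,v in(("top",279.3,187.5),("scene",261,215.5)):
    h=onz(n,u,v,.132);print("handle",n,h,tob(h),"r",np.linalg.norm((h-H)[:2]))
print("tri handle",tri((279.3,187.5),(261,215.5)))
for q in((294.5,212.5),(296,263.5)):print("gauge -y edge",tob(onz("top",*q,.056)))
print("stop tip scene",tob(onz("scene",323,181,.124)), "foot top", tob(onz("top",271,274,.045)),"tip top px",tob(onz("top",272,284,.126)))
for z in(.018,):print("bracket right/left",tob(onz("top",263,267,.03)),tob(onz("top",278,267,.03)))
E
```

```text
yaw 0.040197080570419146 0.04256482386178059 L 0.4383973501102973 0.24830013782499655 O [0.53182958 0.06386705 0.        ]
disc ((260.5526428222656, 198.5), 25.9033145904541)
hub [0.62853464 0.07379818 0.084     ] [0.09702604 0.00603689 0.084     ] r 0.0589184767135552
handle top [0.64777734 0.0331127  0.132     ] [ 0.1146182  -0.03538902  0.132     ] r 0.04500655652515823
handle scene [0.64976037 0.03085854 0.132     ] [ 0.11650905 -0.03772104  0.132     ] r 0.047899313888973186
tri handle (array([0.6488171 , 0.03202677, 0.13197631]), np.float64(0.002977255901542194))
gauge -y edge [ 0.06508281 -0.07281865  0.056     ]
gauge -y edge [-0.05399526 -0.07232178  0.056     ]
stop tip scene [-0.08775762 -0.01890062  0.124     ] foot top [-0.07701073 -0.01371612  0.045     ] tip top px [-0.0941165  -0.01344729  0.126     ]
bracket right/left [-0.06072599  0.00448554  0.03      ] [-0.0618162  -0.03118754  0.03      ]
```

```bash
cat > st.py <<'E'
import sys
from bed import *
def rep(target=None):
    s=get_state();Q=R.from_quat(s["eef_rot"]).as_matrix();p=s["tool_pos"]
    print("t",round(s["clock"],2),"pos",np.round(p,4),"F",np.round(s["contact_force"],2),"open",round(s["opening"],3),"z",np.round(Q[:,2],3),"x",np.round(Q[:,0],3))
    if target is not None:
        d=Q.T@(np.array(target)-p);print("units",np.round(d/.8,4),"dist",np.linalg.norm(d))
    return s,Q,p
if __name__=="__main__":rep([float(a) for a in sys.argv[1:4]] if len(sys.argv)>3 else None)
E
python3 st.py .6485 .0324 .2
```

```text
t 0.1 pos [ 0.1379 -0.609   0.238 ] F [ 0.38 -0.31 -0.06] open 0.997 z [-0.     0.002 -1.   ] x [ 0.221 -0.975 -0.002]
units [-0.6408 -0.7997  0.0484] dist 0.8207004519665563
```

Call:
apply_moves(series=[{"x": -0.048, "y": -0.06, "fingers": 0}, {"x": -0.048, "y": -0.06, "fingers": 0}, {"x": -0.048, "y": -0.06, "fingers": 0}, {"x": -0.048, "y": -0.06, "fingers": 0}, {"x": -0.048, "y": -0.06, "fingers": 0}, {"x": -0.048, "y": -0.06, "fingers": 0}, {"x": -0.048, "y": -0.06, "fingers": 0}, {"x": -0.048, "y": -0.06, "fingers": 0}])

```text
schema error: expected keys x, y, z, wx, wy, wz, fingers
```

```bash
python3 st.py .6485 .0324 .2
```

```text
t 0.1 pos [ 0.1379 -0.609   0.238 ] F [ 0.38 -0.31 -0.06] open 0.997 z [-0.     0.002 -1.   ] x [ 0.221 -0.975 -0.002]
units [-0.6408 -0.7997  0.0484] dist 0.8207004519665563
```

All keys are required.

Call:
apply_moves(series=[{"x": -0.048, "y": -0.06, "z": 0, "wx": 0, "wy": 0, "wz": 0, "fingers": 0}, {"x": -0.048, "y": -0.06, "z": 0, "wx": 0, "wy": 0, "wz": 0, "fingers": 0}, {"x": -0.048, "y": -0.06, "z": 0, "wx": 0, "wy": 0, "wz": 0, "fingers": 0}, {"x": -0.048, "y": -0.06, "z": 0, "wx": 0, "wy": 0, "wz": 0, "fingers": 0}, {"x": -0.048, "y": -0.06, "z": 0, "wx": 0, "wy": 0, "wz": 0, "fingers": 0}, {"x": -0.048, "y": -0.06, "z": 0, "wx": 0, "wy": 0, "wz": 0, "fingers": 0}, {"x": -0.048, "y": -0.06, "z": 0, "wx": 0, "wy": 0, "wz": 0, "fingers": 0}, {"x": -0.048, "y": -0.06, "z": 0, "wx": 0, "wy": 0, "wz": 0, "fingers": 0}])

```text
clock: 1.1
tool_pos: [0.4478, -0.2226, 0.2351]
eef_rot: [0.777, -0.629, -0.001, 0.001]
contact_force: [0.6, -0.3, 0.2]
opening: 0.502
```

```bash
python3 st.py .6485 .0324 .2
```

```text
t 1.1 pos [ 0.4478 -0.2226  0.2351] F [ 0.64 -0.33  0.18] open 0.502 z [-0.003  0.001 -1.   ] x [ 0.209 -0.978 -0.001]
units [-0.2593 -0.312   0.0434] dist 0.3263617184690258
```

Call:
apply_moves(series=[{"x": -0.047, "y": -0.057, "z": 0.007, "wx": 0, "wy": 0, "wz": 0, "fingers": 0}, {"x": -0.047, "y": -0.057, "z": 0.007, "wx": 0, "wy": 0, "wz": 0, "fingers": 0}, {"x": -0.047, "y": -0.057, "z": 0.007, "wx": 0, "wy": 0, "wz": 0, "fingers": 0}, {"x": -0.047, "y": -0.057, "z": 0.007, "wx": 0, "wy": 0, "wz": 0, "fingers": 0}, {"x": -0.047, "y": -0.057, "z": 0.007, "wx": 0, "wy": 0, "wz": 0, "fingers": 0}, {"x": -0.026, "y": -0.03, "z": 0.007, "wx": 0, "wy": 0, "wz": 0, "fingers": 0}])

```text
clock: 1.85
tool_pos: [0.6564, 0.0467, 0.1983]
eef_rot: [0.779, -0.627, -0.002, 0.001]
contact_force: [-0.5, -1.8, 0.6]
opening: 0.498
```

```bash
python3 st.py .6485 .0324 .098
```

```text
t 1.85 pos [0.6564 0.0467 0.1983] F [-0.47 -1.81  0.57] open 0.498 z [-0.004  0.001 -1.   ] x [ 0.213 -0.977 -0.002]
units [0.0156 0.013  0.1254] dist 0.10163262463591734
```

Call:
apply_moves(series=[{"x": 0.014, "y": 0.012, "z": 0, "wx": 0, "wy": 0, "wz": 0, "fingers": 0}, {"x": 0, "y": 0, "z": 0, "wx": 0, "wy": 0, "wz": 0, "fingers": 0}])

```text
clock: 2.1
tool_pos: [0.649, 0.0363, 0.1964]
eef_rot: [0.78, -0.626, -0.003, 0.001]
contact_force: [0.6, -0.3, 0.4]
opening: 0.496
```

```bash
python3 st.py .6485 .0324 .098
```

```text
t 2.1 pos [0.649  0.0363 0.1964] F [ 0.6  -0.27  0.37] open 0.496 z [-0.006  0.002 -1.   ] x [ 0.217 -0.976 -0.003]
units [0.0049 0.001  0.123 ] dist 0.09850834193154628
```

Call:
apply_moves(series=[{"x": 0.004, "y": 0.001, "z": 0.04, "wx": 0, "wy": 0, "wz": 0, "fingers": 0}, {"x": 0, "y": 0, "z": 0.04, "wx": 0, "wy": 0, "wz": 0, "fingers": 0}, {"x": 0, "y": 0, "z": 0.03, "wx": 0, "wy": 0, "wz": 0, "fingers": 0}, {"x": 0, "y": 0, "z": 0.008, "wx": 0, "wy": 0, "wz": 0, "fingers": 0}, {"x": 0, "y": 0, "z": 0, "wx": 0, "wy": 0, "wz": 0, "fingers": 0}])

```text
clock: 2.72
tool_pos: [0.6478, 0.0269, 0.1021]
eef_rot: [0.777, -0.629, -0.002, 0.001]
contact_force: [0.5, 0.4, -0.3]
opening: 0.499
```

Run:
```python
from st import *
rep([.6485,.0324,.098])
p,d=snapshot("scene");crop("scene",p,200,130,160,130,"s2.png")
```

```text
t 2.73 pos [0.6478 0.0269 0.1021] F [ 0.45  0.36 -0.3 ] open 0.499 z [-0.004  0.    -1.   ] x [ 0.209 -0.978 -0.001]
units [-0.0065 -0.0023  0.0051] dist 0.006881632348314379
```

View pics/s2.png

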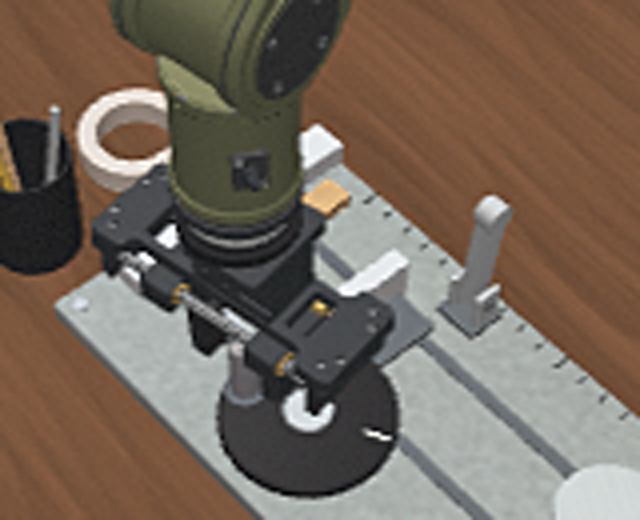

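The crop (picture 5) shows the handle at (245,370), between the open fingers, with the stop and gauge undisturbed. Centring and gripping next.

Call:
apply_moves(series=[{"x": -0.006, "y": -0.002, "z": 0.005, "wx": 0, "wy": 0, "wz": 0, "fingers": 0}, {"x": 0, "y": 0, "z": 0, "wx": 0, "wy": 0, "wz": 0, "fingers": -1}, {"x": 0, "y": 0, "z": 0, "wx": 0, "wy": 0, "wz": 0, "fingers": -1}, {"x": 0, "y": 0, "z": 0, "wx": 0, "wy": 0, "wz": 0, "fingers": -1}, {"x": 0, "y": 0, "z": 0, "wx": 0, "wy": 0, "wz": 0, "fingers": -1}], force=20)

```text
clock: 3.4
tool_pos: [0.6505, 0.0319, 0.1009]
eef_rot: [0.777, -0.629, 0.001, -0.0]
contact_force: [0.4, 0.1, -1.9]
opening: 0.219
```

```bash
python3 st.py .6485 .0324 .098
```

```text
t 3.4 pos [0.6505 0.0319 0.1009] F [ 0.36  0.11 -1.9 ] open 0.219 z [ 0.001 -0.    -1.   ] x [ 0.208 -0.978  0.   ]
units [-0.0012  0.0024  0.0036] dist 0.003552732011981341
```

```bash
cat > arc.py <<'E'
# usage: arc.py step_rad(+acw) rows lead_rad(extra) : prints tool-unit x,y for rows, logs pose, fits the hub
from st import *
import json,os
from scipy.optimize import least_squares
def run(step,n):
    s,Q,p=rep()
    L=json.load(open("log.json")) if os.path.exists("log.json") else []
    if s["opening"]<.3: L.append(p.tolist());json.dump(L,open("log.json","w"))
    hub=np.array([.6285,.0738])
    if len(L)>=3:
        A=np.array(L)[:,:2];f=least_squares(lambda c:np.r_[(np.linalg.norm(A-c,axis=1)-.045)/.001,(c-hub)/.003]);hub=f.x
    r=p[:2]-hub;th=np.arctan2(r[1],r[0])-yaw
    rad=np.array([r[0],r[1],0])/np.linalg.norm(r);tan=np.array([-rad[1],rad[0],0]);F=s["contact_force"]
    print("hub",np.round(hub,4),"r",round(np.linalg.norm(r),4),"theta_bed",round(th,3),"Frad",round(F@rad,2),"Ftan",round(F@tan,2),"Q0",np.round((R.from_quat([.777,-.629,0,0]).inv()*R.from_matrix(Q)).as_rotvec()/np.pi,4))
    C=lambda a:.045*np.array([np.cos(a+yaw),np.sin(a+yaw),0])
    corr=C(th)-np.array([r[0],r[1],0])
    for k in range(n):
        d=C(th+step*(k+1))-C(th+step*k)+(corr if k==0 else 0);print(np.round((Q.T@d/.8)[:2],4).tolist())
if __name__=="__main__":run(float(sys.argv[1]),int(sys.argv[2]))
E
python3 arc.py -.25 4
```

```text
t 3.4 pos [0.6505 0.0319 0.1009] F [ 0.36  0.11 -1.9 ] open 0.219 z [ 0.001 -0.    -1.   ] x [ 0.208 -0.978  0.   ]
hub [0.6285 0.0738] r 0.0474 theta_bed -1.127 Frad 0.08 Ftan 0.37 Q0 [ 0.0004  0.0002 -0.    ]
[-0.0008, 0.0147]
[-0.0014, 0.014]
[-0.0048, 0.0132]
[-0.0079, 0.0116]
```

Call:
apply_moves(series=[{"x": 0.001, "y": 0.014, "z": 0, "wx": 0, "wy": 0, "wz": 0, "fingers": -1}, {"x": -0.0015, "y": 0.014, "z": 0, "wx": 0, "wy": 0, "wz": 0, "fingers": -1}, {"x": -0.005, "y": 0.013, "z": 0, "wx": 0, "wy": 0, "wz": 0, "fingers": -1}])

```text
clock: 3.78
tool_pos: [0.6173, 0.0273, 0.1009]
eef_rot: [0.777, -0.63, 0.002, -0.001]
contact_force: [1.8, -0.0, -3.1]
opening: 0.22
```

```bash
python3 arc.py -.25 4
```

```text
t 3.77 pos [0.6173 0.0273 0.1009] F [ 1.75 -0.   -3.15] open 0.22 z [ 0.005 -0.002 -1.   ] x [ 0.207 -0.978  0.003]
hub [0.6285 0.0738] r 0.0478 theta_bed -1.848 Frad -0.41 Ftan 1.71 Q0 [0.0014 0.0008 0.0006]
[-0.0107, 0.0103]
[-0.0103, 0.0096]
[-0.0123, 0.0067]
[-0.0136, 0.0035]
```

Call:
apply_moves(series=[{"x": -0.0085, "y": 0.0115, "z": 0, "wx": 0, "wy": 0, "wz": 0, "fingers": -1}, {"x": -0.0103, "y": 0.0096, "z": 0, "wx": 0, "wy": 0, "wz": 0, "fingers": -1}, {"x": -0.0123, "y": 0.0067, "z": 0, "wx": 0, "wy": 0, "wz": 0, "fingers": -1}, {"x": -0.0136, "y": 0.0035, "z": 0, "wx": 0, "wy": 0, "wz": 0, "fingers": -1}])

```text
clock: 4.28
tool_pos: [0.584, 0.0602, 0.1007]
eef_rot: [0.777, -0.63, 0.003, -0.003]
contact_force: [7.4, -0.2, -8.8]
opening: 0.219
```

```bash
python3 arc.py -.25 5
```

```text
t 4.28 pos [0.584  0.0602 0.1007] F [ 7.36 -0.19 -8.76] open 0.219 z [ 0.008  0.    -1.   ] x [ 0.207 -0.978  0.001]Traceback (most recent call last):
  File "arc.py", line 19, in <module>
    if __name__=="__main__":run(float(sys.argv[1]),int(sys.argv[2]))
                            ~~~^^^^^^^^^^^^^^^^^^^^^^^^^^^^^^^^^^^^^
  File "arc.py", line 11, in run
    A=np.array(L)[:,:2];f=least_squares(lambda c:np.r_[(np.linalg.norm(A-c,axis=1)-.045)/.001,(c-hub)/.003]);hub=f.x
                          ~~~~~~~~~~~~~^^^^^^^^^^^^^^^^^^^^^^^^^^^^^^^^^^^^^^^^^^^^^^^^^^^^^^^^^^^^^^^^^^^^^
    return func(*args, **kwargs)
TypeError: least_squares() missing 1 required positional argument: 'x0'
```

```bash
sed -i 's#/.003\])#/.003],hub)#' arc.py; sed -i 's/if s\["opening"\]<.3: /if s["opening"]<.3 and (not L or L[-1]!=p.tolist()): /' arc.py; python3 arc.py -.25 5
```

```text
t 4.28 pos [0.584  0.0602 0.1007] F [ 7.36 -0.19 -8.76] open 0.219 z [ 0.008  0.    -1.   ] x [ 0.207 -0.978  0.001]
hub [0.6279 0.0711] r 0.0452 theta_bed -2.939 Frad -7.1 Ftan 1.95 Q0 [0.0025 0.0005 0.0003]
[-0.014, -0.0016]
[-0.0132, -0.0047]
[-0.0116, -0.0078]
[-0.0094, -0.0105]
[-0.0065, -0.0124]
```

Call:
apply_moves(series=[{"x": -0.014, "y": -0.0026, "z": 0.001, "wx": -0.0025, "wy": 0, "wz": 0, "fingers": -1}, {"x": -0.0132, "y": -0.005, "z": 0.0005, "wx": -0.001, "wy": 0, "wz": 0, "fingers": -1}, {"x": -0.0116, "y": -0.008, "z": 0, "wx": 0, "wy": 0, "wz": 0, "fingers": -1}, {"x": -0.0092, "y": -0.0106, "z": 0, "wx": 0, "wy": 0, "wz": 0, "fingers": -1}])

```text
clock: 4.78
tool_pos: [0.5956, 0.1027, 0.1004]
eef_rot: [0.777, -0.63, -0.0, 0.005]
contact_force: [1.8, -4.4, 0.5]
opening: 0.22
```

```bash
python3 arc.py -.25 5
```

```text
t 4.78 pos [0.5956 0.1027 0.1004] F [ 1.85 -4.42  0.48] open 0.22 z [-0.006 -0.007 -1.   ] x [ 0.207 -0.978  0.005]
hub [0.6278 0.0711] r 0.0451 theta_bed 2.325 Frad -4.41 Ftan 1.86 Q0 [-0.0024  0.0016  0.0004]
[-0.0061, -0.0127]
[-0.0029, -0.0137]
[0.0005, -0.014]
[0.004, -0.0134]
[0.0072, -0.012]
```

Call:
apply_moves(series=[{"x": -0.0055, "y": -0.0127, "z": 0, "wx": 0.002, "wy": -0.0015, "wz": 0, "fingers": -1}, {"x": -0.0023, "y": -0.0137, "z": 0, "wx": 0, "wy": 0, "wz": 0, "fingers": -1}, {"x": 0.001, "y": -0.014, "z": 0, "wx": 0, "wy": 0, "wz": 0, "fingers": -1}, {"x": 0.0045, "y": -0.0132, "z": 0, "wx": 0, "wy": 0, "wz": 0, "fingers": -1}, {"x": 0.0077, "y": -0.0118, "z": 0, "wx": 0, "wy": 0, "wz": 0, "fingers": -1}])

```text
clock: 5.4
tool_pos: [0.6466, 0.1127, 0.1003]
eef_rot: [0.777, -0.629, -0.004, 0.003]
contact_force: [-3.2, -1.8, 5.4]
opening: 0.219
```

```bash
python3 arc.py -.25 6
```

```text
t 5.4 pos [0.6466 0.1127 0.1003] F [-3.15 -1.84  5.43] open 0.219 z [-0.01   0.001 -1.   ] x [ 0.209 -0.978 -0.003]
hub [0.6279 0.0713] r 0.0454 theta_bed 1.108 Frad -2.97 Ftan 2.12 Q0 [-0.0031 -0.0011 -0.0002]
[0.0101, -0.0099]
[0.0119, -0.0075]
[0.0133, -0.0043]
[0.014, -0.0009]
[0.0138, 0.0026]
[0.0127, 0.0059]
```

Call:
apply_moves(series=[{"x": 0.01, "y": -0.0094, "z": -0.0005, "wx": 0.003, "wy": 0.001, "wz": 0, "fingers": -1}, {"x": 0.0119, "y": -0.007, "z": 0, "wx": 0, "wy": 0, "wz": 0, "fingers": -1}, {"x": 0.0133, "y": -0.0038, "z": 0, "wx": 0, "wy": 0, "wz": 0, "fingers": -1}, {"x": 0.014, "y": -0.0004, "z": 0, "wx": 0, "wy": 0, "wz": 0, "fingers": -1}, {"x": 0.0138, "y": 0.003, "z": 0, "wx": 0, "wy": 0, "wz": 0, "fingers": -1}])

```text
clock: 6.02
tool_pos: [0.6733, 0.0712, 0.1007]
eef_rot: [0.779, -0.627, -0.003, -0.004]
contact_force: [0.7, 2.5, 3.1]
opening: 0.221
```

```bash
python3 arc.py -.25 6
python3 - <<'E'
from h import *
p,d=snapshot("top");q,_=snapshot("scene")
a=cv2.resize(p[175:300,165:365,::-1],None,fx=2.5,fy=2.5,interpolation=cv2.INTER_CUBIC);b=cv2.resize(q[150:275,205:365,::-1],None,fx=2.5,fy=2.5,interpolation=cv2.INTER_CUBIC)
w=max(a.shape[1],b.shape[1]);f=lambda i:np.pad(i,((0,0),(0,w-i.shape[1]),(0,0)));cv2.imwrite("pics/c3.png",np.vstack([f(a)[:300],f(b)[:300]]))
E
```

```text
t 6.03 pos [0.6733 0.0712 0.1007] F [0.74 2.47 3.13] open 0.221 z [ 0.001  0.01  -1.   ] x [ 0.213 -0.977 -0.009]
hub [0.628  0.0713] r 0.0452 theta_bed -0.042 Frad 0.74 Ftan 2.47 Q0 [ 0.001  -0.003  -0.0014]
[0.0132, 0.005]
[0.0116, 0.0078]
[0.0093, 0.0105]
[0.0065, 0.0124]
[0.0032, 0.0137]
[-0.0003, 0.014]
```

View pics/c3.png

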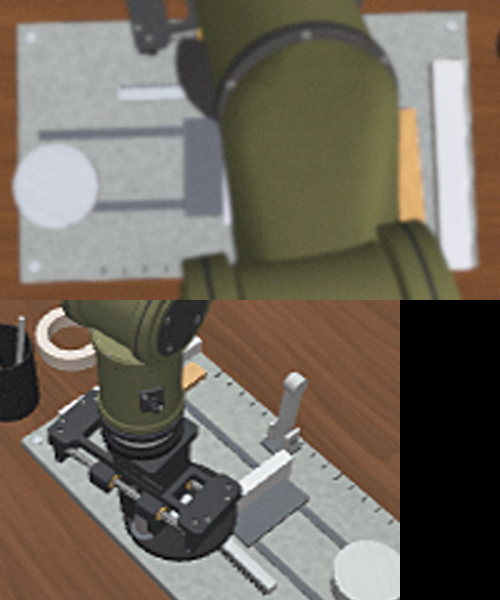

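Picture 6: the carriage plate's left edge is now at top px (238.6, ~242), against 272 before, so the gauge has moved about 81 mm. In the scene view the gauge bar is past the standing stop. Checking the gap in numbers.

Run:
```python
from bed import *
print(tob(onz("top",238.6,240,.02)),tob(onz("top",272,240,.02)))
t=cv2.imread("pics/top0.png")
# same features: plate edge via column gradient before/after
p,_=snapshot("top")
for n,i in(("old",t[:,:,::-1]),("new",p)):
    g=cv2.GaussianBlur(cv2.cvtColor(np.ascontiguousarray(i),cv2.COLOR_RGB2GRAY),(3,3),0).astype(float)
    r=g[232:248].mean(0);d=np.gradient(r)[225:290];k=np.argmin(d)+225;
    a,b,c=np.gradient(r)[k-1:k+2];x=k+.5*(a-c)/(a-2*b+c);print(n,x,tob(onz("top",x,240,.02)))
q,_=snapshot("scene");
def gb(i):
    return i
for c in ((321,210.5),(319,211)):print("bar corner",tob(onz("scene",*c,.056)))
c=[px("scene",O+B@np.array([-.055,y,.056])) for y in(-.005,.01,.026)];print(np.round(c,1).tolist())
```

```text
[0.00525483 0.0613652  0.02      ] [ 0.00293022 -0.01905986  0.02      ]
old 270.93086816720256 [ 0.00300477 -0.01648032  0.02      ]
new 255.85667107001322 [0.00405497 0.01985362 0.02      ]
bar corner [-0.05332591  0.01727204  0.056     ]
bar corner [-0.0479252   0.01484231  0.056     ]
[[315.8, 205.3], [319.6, 208.6], [323.6, 212.1]]
```

Call:
apply_moves(series=[{"x": 0.0095, "y": 0.004, "z": 0, "wx": -0.001, "wy": 0.003, "wz": 0.001, "fingers": -1}, {"x": 0, "y": 0, "z": 0, "wx": 0, "wy": 0, "wz": 0, "fingers": 0}, {"x": 0, "y": 0, "z": 0, "wx": 0, "wy": 0, "wz": 0, "fingers": 0}, {"x": 0, "y": 0, "z": 0, "wx": 0, "wy": 0, "wz": 0, "fingers": 0}, {"x": 0, "y": 0, "z": -0.05, "wx": 0, "wy": 0, "wz": 0, "fingers": 0}, {"x": 0, "y": 0, "z": -0.05, "wx": 0, "wy": 0, "wz": 0, "fingers": 0}, {"x": 0, "y": 0, "z": -0.03, "wx": 0, "wy": 0, "wz": 0, "fingers": 0}])

```text
clock: 7.1
tool_pos: [0.6661, 0.0613, 0.202]
eef_rot: [0.778, -0.629, -0.004, 0.008]
contact_force: [1.3, 0.2, -0.5]
opening: 0.498
```

```bash
python3 arc.py .2 1
python3 - <<'E'
from st import *
tip=np.array([-.094,-.0145,.105]); print("tip world",O+B@tip)
# pre-push point: 55 mm on the robot side of the stop
rep(O+B@np.array([-.175,-.0145,.21]))
print("bed +x in tool units/0.1m",rep()[1].T@(B@[.1,0,0])/.8)
E
```

```text
t 7.1 pos [0.6661 0.0613 0.202 ] F [ 1.28  0.24 -0.52] open 0.498 z [-0.016 -0.006 -1.   ] x [ 0.21  -0.978  0.003]
hub [0.628  0.0713] r 0.0393 theta_bed -0.297 Frad 1.18 Ftan 0.55 Q0 [-0.0055  0.0008 -0.0005]
[-0.0073, -0.0104]
tip world [0.43848821 0.04560126 0.105     ]
t 7.1 pos [0.6661 0.0613 0.202 ] F [ 1.28  0.24 -0.52] open 0.498 z [-0.016 -0.006 -1.   ] x [ 0.21  -0.978  0.003]
units [-0.0577  0.3822 -0.0036] dist 0.30920184889606633
t 7.1 pos [0.6661 0.0613 0.202 ] F [ 1.28  0.24 -0.52] open 0.498 z [-0.016 -0.006 -1.   ] x [ 0.21  -0.978  0.003]
bed +x in tool units/0.1m [ 0.02127593 -0.12315836 -0.00208646]
```

Call:
apply_moves(series=[{"x": -0.01, "y": 0.067, "z": 0, "wx": 0.0055, "wy": -0.001, "wz": 0, "fingers": -1}, {"x": -0.01, "y": 0.067, "z": 0, "wx": 0, "wy": 0, "wz": 0, "fingers": -1}, {"x": -0.01, "y": 0.067, "z": 0, "wx": 0, "wy": 0, "wz": 0, "fingers": -1}, {"x": -0.01, "y": 0.067, "z": 0, "wx": 0, "wy": 0, "wz": 0, "fingers": -1}, {"x": -0.009, "y": 0.05, "z": 0, "wx": 0, "wy": 0, "wz": 0, "fingers": -1}, {"x": 0, "y": 0, "z": 0, "wx": 0, "wy": 0, "wz": 0, "fingers": -1}])

```text
clock: 7.85
tool_pos: [0.4013, 0.0457, 0.2036]
eef_rot: [0.778, -0.628, 0.001, -0.002]
contact_force: [-0.2, 0.5, -0.1]
opening: 0.005
```

Run:
```python
from st import *
s,Q,p=rep(O+B@np.array([-.135,-.0145,.1]));print("bed",tob(p),"tilt",np.round((R.from_quat([.777,-.629,0,0]).inv()*R.from_matrix(Q)).as_rotvec()/np.pi,4))
p,d=snapshot("scene");crop("scene",p,200,110,190,140,"s4.png")
```

```text
t 7.85 pos [0.4013 0.0457 0.2036] F [-0.16  0.48 -0.06] open 0.005 z [ 0.004  0.001 -1.   ] x [ 0.21  -0.978  0.   ]
units [0.0011 0.0056 0.1294] dist 0.10363832512125347
bed [-0.131193   -0.01291309  0.20355622] tilt [ 0.0015  0.     -0.0007]
```

View pics/s4.png

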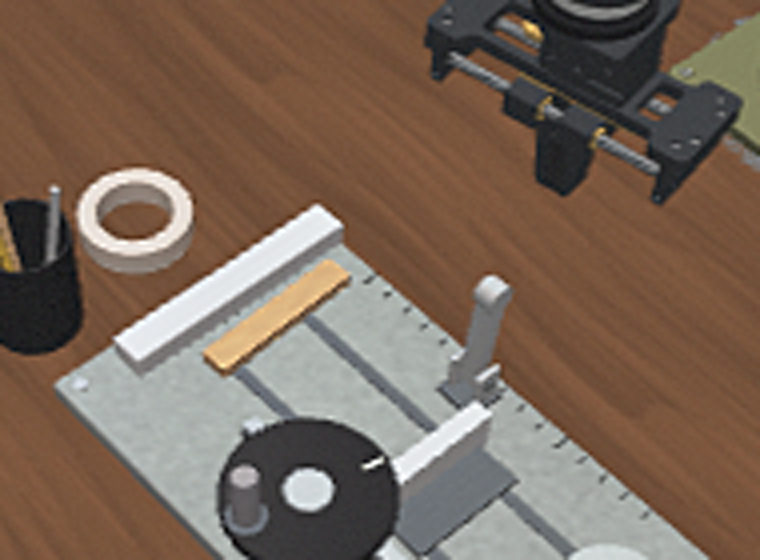

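Picture 7: the stop stands free at crop (490,290), the gauge bar is clearly past it with its end at (490,410), and the handle is at (243,480). The closed gripper is on the robot side, ready to push.

Call:
apply_moves(series=[{"x": 0.001, "y": 0.004, "z": 0.05, "wx": -0.0015, "wy": 0, "wz": 0, "fingers": -1}, {"x": 0, "y": 0, "z": 0.05, "wx": 0, "wy": 0, "wz": 0, "fingers": -1}, {"x": 0, "y": 0, "z": 0.028, "wx": 0, "wy": 0, "wz": 0, "fingers": -1}, {"x": 0, "y": 0, "z": 0, "wx": 0, "wy": 0, "wz": 0, "fingers": -1}])

```text
clock: 8.4
tool_pos: [0.4119, 0.0468, 0.0986]
eef_rot: [0.778, -0.629, 0.005, -0.007]
contact_force: [0.4, -0.8, 0.3]
opening: 0.008
```

Run:
```python
from st import *
s,Q,p=rep(O+B@np.array([-.045,-.0145,.1]));print("bed",tob(p),"tilt",np.round((R.from_quat([.777,-.629,0,0]).inv()*R.from_matrix(Q)).as_rotvec()/np.pi,4))
t=cv2.imread("pics/top0.png")[:,:,::-1];p,_=snapshot("top");cv2.imwrite("pics/top5.png",p[:,:,::-1])
def rise(i,rows,a,b):
    g=cv2.cvtColor(np.ascontiguousarray(i),cv2.COLOR_RGB2GRAY).astype(float)[rows[0]:rows[1]].mean(0);d=np.gradient(g);return [(k,round(d[k],1)) for k in range(a,b) if abs(d[k])>12]
print(rise(t,(228,245),260,310));print(rise(p,(228,245),225,300))
```

```text
t 8.4 pos [0.4119 0.0468 0.0986] F [ 0.38 -0.75  0.29] open 0.008 z [ 0.017  0.004 -1.   ] x [ 0.21  -0.978 -0.   ]
units [ 0.0188 -0.0926 -0.0002] dist 0.07555235570701735
bed [-0.12050604 -0.01228181  0.09855931] tilt [ 0.0055 -0.     -0.0004]
[(270, np.float64(-15.5)), (271, np.float64(-21.9)), (272, np.float64(-12.2)), (286, np.float64(14.8)), (287, np.float64(43.5)), (288, np.float64(40.9)), (289, np.float64(13.1)), (294, np.float64(-16.1)), (295, np.float64(-20.0))]
[(235, np.float64(-12.6)), (236, np.float64(-19.1)), (237, np.float64(-12.4)), (250, np.float64(12.2)), (251, np.float64(37.7)), (252, np.float64(42.0)), (253, np.float64(18.9)), (258, np.float64(-14.0)), (259, np.float64(-24.1)), (260, np.float64(-16.1))]
```

Call:
apply_moves(series=[{"x": 0.003, "y": -0.012, "z": 0, "wx": -0.005, "wy": 0, "wz": 0, "fingers": -1}, {"x": 0.002, "y": -0.015, "z": 0, "wx": 0, "wy": 0, "wz": 0, "fingers": -1}, {"x": 0.002, "y": -0.015, "z": 0, "wx": 0, "wy": 0, "wz": 0, "fingers": -1}, {"x": 0.002, "y": -0.015, "z": 0, "wx": 0, "wy": 0, "wz": 0, "fingers": -1}, {"x": 0.003, "y": -0.015, "z": 0, "wx": 0, "wy": 0, "wz": 0, "fingers": -1}, {"x": 0.003, "y": -0.015, "z": 0, "wx": 0, "wy": 0, "wz": 0, "fingers": -1}, {"x": 0, "y": 0, "z": 0, "wx": 0, "wy": 0, "wz": 0, "fingers": -1}])

```text
clock: 9.32
tool_pos: [0.4924, 0.0502, 0.1062]
eef_rot: [0.777, -0.629, 0.005, -0.006]
contact_force: [-0.2, -0.6, 0.3]
opening: 0.01
```

Run:
```python
from st import *
s,Q,p=rep(O+B@np.array([-.03,-.0145,.1]));print("bed",tob(p),"tilt",np.round((R.from_quat([.777,-.629,0,0]).inv()*R.from_matrix(Q)).as_rotvec()/np.pi,4))
```

```text
t 9.32 pos [0.4924 0.0502 0.1062] F [-0.18 -0.58  0.3 ] open 0.01 z [ 0.017  0.003 -1.   ] x [ 0.208 -0.978  0.   ]
units [ 0.0051 -0.0117  0.008 ] dist 0.01202344066642242
bed [-0.03998415 -0.01204373  0.10623271] tilt [0.0054 0.0001 0.0002]
```

Call:
apply_moves(series=[{"x": 0, "y": 0, "z": -0.05, "wx": -0.0054, "wy": 0, "wz": 0, "fingers": -1}, {"x": 0, "y": 0, "z": -0.05, "wx": 0, "wy": 0, "wz": 0, "fingers": -1}, {"x": 0, "y": 0, "z": -0.02, "wx": 0, "wy": 0, "wz": 0, "fingers": 0}, {"x": 0, "y": 0, "z": 0, "wx": 0, "wy": 0, "wz": 0, "fingers": 0}])

```text
clock: 9.82
tool_pos: [0.4902, 0.0499, 0.2063]
eef_rot: [0.777, -0.629, -0.0, 0.001]
contact_force: [0.4, 0.0, -0.7]
opening: 0.203
```

Run:
```python
from st import *
h=onz("scene",260.75,228.2,.132);print("handle scene old",h,"corr",h+[-.001,.001,0])
p,d=snapshot("scene");cv2.imwrite("pics/scene6.png",p[:,:,::-1]);crop("scene",p,200,130,190,140,"s6.png")
t,_=snapshot("top");cv2.imwrite("pics/top6.png",t[:,:,::-1])
s,Q,p=rep([.672,.062,.2])
print("tilt",np.round((R.from_quat([.777,-.629,0,0]).inv()*R.from_matrix(Q)).as_rotvec()/np.pi,4))
```

```text
handle scene old [0.67390644 0.06083614 0.132     ] corr [0.67290644 0.06183614 0.132     ]
t 9.93 pos [0.4894 0.0498 0.2049] F [ 0.37  0.24 -1.12] open 0.301 z [-0.004 -0.001 -1.   ] x [ 0.208 -0.978  0.   ]
units [ 0.0325 -0.2265  0.0052] dist 0.18311353914812722
tilt [-0.0013  0.0001  0.0001]
```

View pics/s6.png

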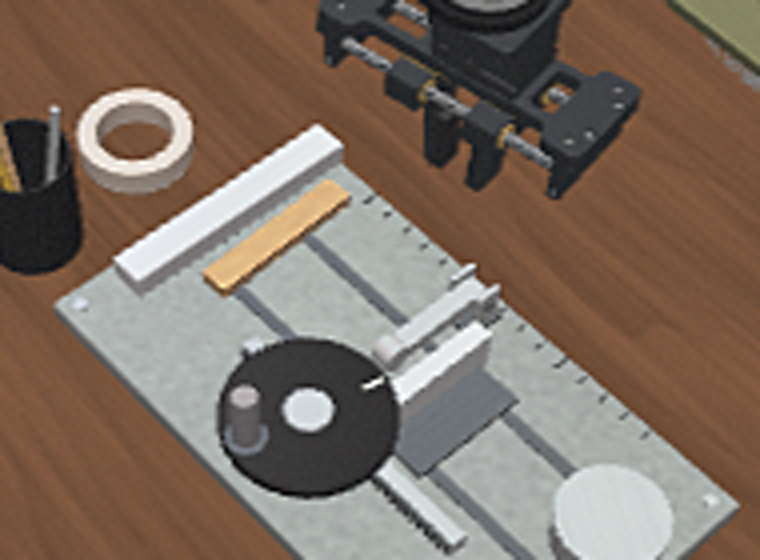

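Picture 8: the stop lies flat across the path on the fence side of the gauge bar, its tip at crop (387,347), and the handle top is at (243,395). Regripping the handle near world (0.672,0.062).

Call:
apply_moves(series=[{"x": 0.009, "y": -0.065, "z": 0, "wx": 0.001, "wy": 0, "wz": 0, "fingers": 0}, {"x": 0.009, "y": -0.065, "z": 0, "wx": 0, "wy": 0, "wz": 0, "fingers": 0}, {"x": 0.008, "y": -0.055, "z": 0, "wx": 0, "wy": 0, "wz": 0, "fingers": 0}, {"x": 0.004, "y": -0.025, "z": 0, "wx": 0, "wy": 0, "wz": 0, "fingers": 0}, {"x": 0, "y": 0, "z": 0, "wx": 0, "wy": 0, "wz": 0, "fingers": 0}, {"x": 0, "y": 0, "z": 0, "wx": 0, "wy": 0, "wz": 0, "fingers": 0}])

```text
clock: 10.68
tool_pos: [0.6545, 0.0607, 0.1939]
eef_rot: [0.778, -0.629, -0.007, 0.008]
contact_force: [-0.3, 0.2, -1.0]
opening: 0.502
```

```bash
python3 st.py .6725 .062 .100
```

```text
t 10.68 pos [0.6545 0.0607 0.1939] F [-0.31  0.23 -0.95] open 0.502 z [-0.021 -0.004 -1.   ] x [ 0.209 -0.978 -0.   ]
units [ 0.0031 -0.0248  0.1169] dist 0.09565001025560209
```

Call:
apply_moves(series=[{"x": 0.003, "y": -0.022, "z": 0, "wx": 0.007, "wy": 0, "wz": 0, "fingers": 0}, {"x": 0, "y": 0, "z": 0, "wx": 0, "wy": 0, "wz": 0, "fingers": 0}, {"x": 0, "y": 0, "z": 0, "wx": 0, "wy": 0, "wz": 0, "fingers": 0}])

```text
clock: 11.05
tool_pos: [0.6714, 0.062, 0.1935]
eef_rot: [0.778, -0.629, -0.0, -0.0]
contact_force: [-0.5, -0.2, -0.1]
opening: 0.5
```

```bash
python3 st.py .6725 .062 .100
```

```text
t 11.05 pos [0.6714 0.062  0.1935] F [-0.47 -0.2  -0.13] open 0.5 z [-0.  0. -1.] x [ 0.21  -0.978 -0.   ]
units [ 0.0003 -0.0013  0.1168] dist 0.09346004259893083
```

Call:
apply_moves(series=[{"x": 0, "y": -0.001, "z": 0.04, "wx": 0, "wy": 0, "wz": 0, "fingers": 0}, {"x": 0, "y": 0, "z": 0.04, "wx": 0, "wy": 0, "wz": 0, "fingers": 0}, {"x": 0, "y": 0, "z": 0.025, "wx": 0, "wy": 0, "wz": 0, "fingers": 0}, {"x": 0, "y": 0, "z": 0.005, "wx": 0, "wy": 0, "wz": 0, "fingers": 0}, {"x": 0, "y": 0, "z": 0, "wx": 0, "wy": 0, "wz": 0, "fingers": 0}])

```text
clock: 11.68
tool_pos: [0.673, 0.0624, 0.1058]
eef_rot: [0.778, -0.629, 0.001, -0.002]
contact_force: [-0.5, -0.8, -0.5]
opening: 0.5
```

```bash
python3 st.py .6725 .062 .100
```

```text
t 11.68 pos [0.673  0.0624 0.1058] F [-0.45 -0.8  -0.51] open 0.5 z [ 0.004  0.001 -1.   ] x [ 0.21  -0.978 -0.   ]
units [0.0004 0.0008 0.0072] dist 0.005837978701094996
```

Call:
apply_moves(series=[{"x": 0, "y": 0, "z": 0.006, "wx": 0, "wy": 0, "wz": 0, "fingers": -1}, {"x": 0, "y": 0, "z": 0, "wx": -0.001, "wy": 0, "wz": 0, "fingers": -1}, {"x": 0, "y": 0, "z": 0, "wx": 0, "wy": 0, "wz": 0, "fingers": -1}, {"x": 0, "y": 0, "z": 0, "wx": 0, "wy": 0, "wz": 0, "fingers": -1}, {"x": 0, "y": 0, "z": 0, "wx": 0, "wy": 0, "wz": 0, "fingers": -1}], force=25)

```text
clock: 12.3
tool_pos: [0.6746, 0.0626, 0.1031]
eef_rot: [0.778, -0.629, 0.002, -0.002]
contact_force: [0.4, 0.2, -1.8]
opening: 0.219
```

```bash
python3 arc.py .2 6
```

```text
t 12.3 pos [0.6746 0.0626 0.1031] F [ 0.35  0.17 -1.82] open 0.219 z [ 0.005  0.001 -1.   ] x [ 0.21  -0.978  0.   ]
hub [0.6286 0.0712] r 0.0468 theta_bed -0.226 Frad 0.32 Ftan 0.23 Q0 [ 0.0015  0.     -0.0005]
[-0.0116, -0.0012]
[-0.0112, -0.0011]
[-0.0112, 0.0012]
[-0.0107, 0.0034]
[-0.0098, 0.0054]
[-0.0086, 0.0073]
```

```bash
sed -i 's/\[.6285,.0738\]/[.630,.0712]/; s/log.json/log2.json/g' arc.py; python3 arc.py .2 6
```

```text
t 12.3 pos [0.6746 0.0626 0.1031] F [ 0.35  0.17 -1.82] open 0.219 z [ 0.005  0.001 -1.   ] x [ 0.21  -0.978  0.   ]
hub [0.63   0.0712] r 0.0454 theta_bed -0.231 Frad 0.32 Ftan 0.23 Q0 [ 0.0015  0.     -0.0005]
[-0.0109, -0.0028]
[-0.0112, -0.0011]
[-0.0112, 0.0011]
[-0.0107, 0.0033]
[-0.0099, 0.0054]
[-0.0086, 0.0072]
```

Call:
apply_moves(series=[{"x": -0.0108, "y": -0.003, "z": 0, "wx": -0.0015, "wy": 0, "wz": 0, "fingers": -1}, {"x": -0.0112, "y": -0.001, "z": 0, "wx": 0, "wy": 0, "wz": 0, "fingers": -1}, {"x": -0.0112, "y": 0.0015, "z": 0, "wx": 0, "wy": 0, "wz": 0, "fingers": -1}, {"x": -0.0106, "y": 0.0038, "z": 0, "wx": 0, "wy": 0, "wz": 0, "fingers": -1}])

```text
clock: 12.8
tool_pos: [0.6672, 0.0972, 0.1031]
eef_rot: [0.777, -0.629, 0.001, 0.0]
contact_force: [2.1, -1.7, -2.3]
opening: 0.215
```

```bash
python3 arc.py .1 8
```

```text
t 12.8 pos [0.6672 0.0972 0.1031] F [ 2.11 -1.69 -2.31] open 0.215 z [ 0.002 -0.002 -1.   ] x [ 0.209 -0.978  0.002]
hub [0.63   0.0712] r 0.0454 theta_bed 0.57 Frad 0.76 Ftan -2.59 Q0 [ 0.0006  0.0007 -0.0001]
[-0.0049, 0.0029]
[-0.0048, 0.0029]
[-0.0045, 0.0034]
[-0.0041, 0.0038]
[-0.0037, 0.0042]
[-0.0033, 0.0046]
[-0.0028, 0.0049]
[-0.0023, 0.0051]
```

Call:
apply_moves(series=[{"x": -0.005, "y": 0.0028, "z": 0, "wx": 0, "wy": 0, "wz": 0, "fingers": -1}, {"x": -0.0048, "y": 0.003, "z": 0, "wx": 0, "wy": 0, "wz": 0, "fingers": -1}, {"x": -0.0045, "y": 0.0035, "z": 0, "wx": 0, "wy": 0, "wz": 0, "fingers": -1}])

```text
clock: 13.18
tool_pos: [0.6566, 0.1079, 0.1031]
eef_rot: [0.778, -0.629, 0.002, 0.0]
contact_force: [2.3, -1.6, -1.6]
opening: 0.217
```

```bash
python3 arc.py .06 8
python3 - <<'E'
from h import *
p,d=snapshot("scene");crop("scene",p,260,165,100,75,"s7.png",8)
E
```

```text
t 13.18 pos [0.6566 0.1079 0.1031] F [ 2.27 -1.58 -1.59] open 0.217 z [ 0.002 -0.002 -1.   ] x [ 0.209 -0.978  0.002]
hub [0.6304 0.0713] r 0.045 theta_bed 0.909 Frad 0.03 Ftan -2.77 Q0 [ 0.0006  0.0008 -0.0003]
[-0.0024, 0.0024]
[-0.0023, 0.0025]
[-0.0021, 0.0026]
[-0.002, 0.0027]
[-0.0018, 0.0029]
[-0.0016, 0.003]
[-0.0014, 0.003]
[-0.0013, 0.0031]
```

View pics/s7.png

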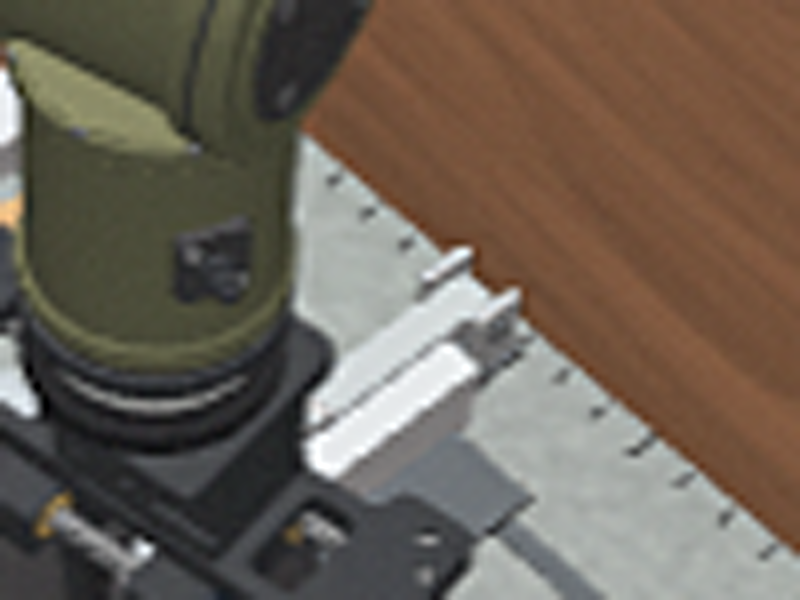

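Picture 9: the gauge bar (390,410) is a thin gap short of the flat stop (400,340). Creeping from here.

Call:
apply_moves(series=[{"x": -0.0013, "y": 0.0013, "z": 0, "wx": 0, "wy": 0, "wz": 0, "fingers": -1}, {"x": -0.0013, "y": 0.0013, "z": 0, "wx": 0, "wy": 0, "wz": 0, "fingers": -1}])

```text
clock: 13.48
tool_pos: [0.6535, 0.1099, 0.1031]
eef_rot: [0.778, -0.629, 0.001, 0.0]
contact_force: [1.2, -1.6, -3.7]
opening: 0.217
```

```bash
python3 arc.py .03 4
```

```text
t 13.47 pos [0.6535 0.1099 0.1031] F [ 1.15 -1.63 -3.72] open 0.217 z [ 0.002 -0.002 -1.   ] x [ 0.209 -0.978  0.002]
hub [0.6304 0.0713] r 0.045 theta_bed 0.991 Frad -0.8 Ftan -1.83 Q0 [ 0.0004  0.0007 -0.0004]
[-0.0011, 0.0012]
[-0.0011, 0.0013]
[-0.0011, 0.0013]
[-0.001, 0.0013]
```

Call:
apply_moves(series=[{"x": -0.001, "y": 0.0012, "z": 0, "wx": 0, "wy": 0, "wz": 0, "fingers": -1}, {"x": -0.001, "y": 0.0012, "z": 0, "wx": 0, "wy": 0, "wz": 0, "fingers": -1}])

```text
clock: 13.72
tool_pos: [0.6515, 0.1111, 0.1031]
eef_rot: [0.778, -0.629, 0.001, -0.0]
contact_force: [2.4, -0.8, -3.1]
opening: 0.218
```

```bash
python3 arc.py .03 4
```

```text
t 13.72 pos [0.6515 0.1111 0.1031] F [ 2.35 -0.76 -3.15] open 0.218 z [ 0.002 -0.002 -1.   ] x [ 0.209 -0.978  0.002]
hub [0.6304 0.0713] r 0.045 theta_bed 1.044 Frad 0.43 Ftan -2.43 Q0 [ 0.0006  0.0006 -0.0003]
[-0.001, 0.0013]
[-0.001, 0.0013]
[-0.001, 0.0014]
[-0.0009, 0.0014]
```

Call:
apply_moves(series=[{"x": -0.001, "y": 0.0013, "z": 0, "wx": 0, "wy": 0, "wz": 0, "fingers": -1}, {"x": -0.0009, "y": 0.0012, "z": 0, "wx": 0, "wy": 0, "wz": 0, "fingers": -1}])

```text
clock: 13.98
tool_pos: [0.6492, 0.1122, 0.1031]
eef_rot: [0.777, -0.629, 0.001, -0.0]
contact_force: [1.3, -0.0, -2.3]
opening: 0.215
```

```bash
python3 arc.py .03 4
```

```text
t 13.97 pos [0.6492 0.1122 0.1031] F [ 1.31 -0.02 -2.28] open 0.215 z [ 0.002 -0.001 -1.   ] x [ 0.209 -0.978  0.002]
hub [0.6304 0.0713] r 0.045 theta_bed 1.101 Frad 0.52 Ftan -1.2 Q0 [ 0.0007  0.0006 -0.0002]
[-0.001, 0.0014]
[-0.0009, 0.0014]
[-0.0009, 0.0014]
[-0.0009, 0.0015]
```

Call:
apply_moves(series=[{"x": -0.0009, "y": 0.0013, "z": 0, "wx": 0, "wy": 0, "wz": 0, "fingers": -1}, {"x": -0.0009, "y": 0.0013, "z": 0, "wx": 0, "wy": 0, "wz": 0, "fingers": -1}])

```text
clock: 14.22
tool_pos: [0.6467, 0.1133, 0.1031]
eef_rot: [0.777, -0.629, 0.001, -0.0]
contact_force: [1.3, -1.2, -2.5]
opening: 0.219
```

```bash
python3 arc.py .03 4
```

```text
t 14.22 pos [0.6467 0.1133 0.1031] F [ 1.3  -1.2  -2.45] open 0.219 z [ 0.003 -0.001 -1.   ] x [ 0.209 -0.978  0.002]
hub [0.6304 0.0713] r 0.045 theta_bed 1.16 Frad -0.65 Ftan -1.64 Q0 [ 0.0007  0.0006 -0.0002]
[-0.0009, 0.0014]
[-0.0009, 0.0015]
[-0.0008, 0.0015]
[-0.0008, 0.0015]
```

Call:
apply_moves(series=[{"x": -0.0008, "y": 0.0013, "z": 0, "wx": 0, "wy": 0, "wz": 0, "fingers": -1}, {"x": -0.0008, "y": 0.0013, "z": 0, "wx": 0, "wy": 0, "wz": 0, "fingers": -1}])

```text
clock: 14.48
tool_pos: [0.6458, 0.1134, 0.1032]
eef_rot: [0.777, -0.629, 0.003, -0.001]
contact_force: [4.5, -0.2, -5.3]
opening: 0.218
```

```bash
python3 arc.py .03 4
```

```text
t 14.47 pos [0.6458 0.1134 0.1032] F [ 4.54 -0.23 -5.28] open 0.218 z [ 0.006 -0.002 -1.   ] x [ 0.208 -0.978  0.003]
hub [0.6304 0.0713] r 0.0449 theta_bed 1.182 Frad 1.34 Ftan -4.35 Q0 [ 0.0016  0.001  -0.0001]
[-0.001, 0.0014]
[-0.0008, 0.0015]
[-0.0008, 0.0015]
[-0.0007, 0.0015]
```

Call:
apply_moves(series=[{"x": -0.0008, "y": 0.0015, "z": 0, "wx": -0.0008, "wy": -0.0005, "wz": 0, "fingers": -1}])

```text
clock: 14.6
tool_pos: [0.6456, 0.1134, 0.1033]
eef_rot: [0.777, -0.629, 0.002, -0.001]
contact_force: [6.7, -2.3, -6.3]
opening: 0.224
```

```bash
python3 arc.py .03 2
```

```text
t 14.6 pos [0.6456 0.1134 0.1033] F [ 6.66 -2.25 -6.29] open 0.224 z [ 0.005 -0.001 -1.   ] x [ 0.208 -0.978  0.002]
hub [0.6305 0.0712] r 0.0448 theta_bed 1.186 Frad 0.13 Ftan -7.03 Q0 [0.0016 0.0007 0.    ]
[-0.0011, 0.0013]
[-0.0008, 0.0015]
```

Call:
apply_moves(series=[{"x": -0.0006, "y": 0.0011, "z": 0.0005, "wx": 0, "wy": 0, "wz": 0, "fingers": 0}])

```text
clock: 14.72
tool_pos: [0.6439, 0.1142, 0.103]
eef_rot: [0.777, -0.629, 0.002, -0.001]
contact_force: [0.1, -0.3, 0.7]
opening: 0.308
```

```bash
python3 arc.py .03 1
```

```text
t 14.72 pos [0.6439 0.1142 0.103 ] F [ 0.13 -0.35  0.7 ] open 0.308 z [ 0.004 -0.001 -1.   ] x [ 0.208 -0.978  0.001]
hub [0.6305 0.0712] r 0.045 theta_bed 1.228 Frad -0.29 Ftan -0.23 Q0 [0.0011 0.0004 0.0001]
[-0.0008, 0.0015]
```

Call:
apply_moves(series=[{"x": 0, "y": 0, "z": 0, "wx": -0.001, "wy": 0, "wz": 0, "fingers": 0}, {"x": 0, "y": 0, "z": 0, "wx": 0, "wy": 0, "wz": 0, "fingers": 0}, {"x": 0, "y": 0, "z": -0.02, "wx": 0, "wy": 0, "wz": 0, "fingers": 0}, {"x": 0, "y": 0, "z": -0.03, "wx": 0, "wy": 0, "wz": 0, "fingers": 0}, {"x": 0, "y": 0, "z": -0.05, "wx": 0, "wy": 0, "wz": 0, "fingers": 0}, {"x": 0, "y": 0, "z": -0.05, "wx": 0, "wy": 0, "wz": 0, "fingers": 0}, {"x": 0, "y": 0.05, "z": 0, "wx": 0, "wy": 0, "wz": 0, "fingers": 0}, {"x": 0, "y": 0, "z": 0, "wx": 0, "wy": 0, "wz": 0, "fingers": 0}])

```text
clock: 15.72
tool_pos: [0.6018, 0.1086, 0.2328]
eef_rot: [0.778, -0.628, -0.001, -0.001]
contact_force: [0.4, 0.5, 0.6]
opening: 0.498
```

```bash
python3 st.py .4 -.35 .22
```

```text
t 15.72 pos [0.6018 0.1086 0.2328] F [0.41 0.48 0.61] open 0.498 z [-0.001  0.002 -1.   ] x [ 0.211 -0.978 -0.002]
units [0.5072 0.3674 0.0149] dist 0.5011718547403026
```

Moving aside for a clear look.

Call:
apply_moves(series=[{"x": 0.06, "y": 0.044, "z": 0, "wx": 0, "wy": 0, "wz": 0, "fingers": 0}, {"x": 0.06, "y": 0.044, "z": 0, "wx": 0, "wy": 0, "wz": 0, "fingers": 0}, {"x": 0.06, "y": 0.044, "z": 0, "wx": 0, "wy": 0, "wz": 0, "fingers": 0}, {"x": 0.06, "y": 0.044, "z": 0, "wx": 0, "wy": 0, "wz": 0, "fingers": 0}, {"x": 0.06, "y": 0.044, "z": 0, "wx": 0, "wy": 0, "wz": 0, "fingers": 0}, {"x": 0.06, "y": 0.044, "z": 0, "wx": 0, "wy": 0, "wz": 0, "fingers": 0}, {"x": 0.04, "y": 0.03, "z": 0, "wx": 0, "wy": 0, "wz": 0, "fingers": 0}, {"x": 0, "y": 0, "z": 0, "wx": 0, "wy": 0, "wz": 0, "fingers": 0}])

```text
clock: 16.73
tool_pos: [0.446, -0.2652, 0.2371]
eef_rot: [0.779, -0.627, 0.008, -0.007]
contact_force: [1.0, -0.4, 0.7]
opening: 0.5
```

Run:
```python
from st import *
rep()
p,d=snapshot("scene");t,_=snapshot("top");cv2.imwrite("pics/top9.png",t[:,:,::-1])
a=cv2.resize(t[175:300,165:365,::-1],None,fx=4,fy=4,interpolation=cv2.INTER_CUBIC)[40:340];b=cv2.resize(p[160:235,210:370,::-1],None,fx=4,fy=4,interpolation=cv2.INTER_CUBIC)
b=np.pad(b,((0,0),(0,800-b.shape[1]),(0,0)));cv2.imwrite("pics/c9.png",np.vstack([a,b])[:600])
```

```text
t 16.73 pos [ 0.446  -0.2652  0.2371] F [ 0.98 -0.35  0.71] open 0.5 z [ 0.02   0.001 -1.   ] x [ 0.212 -0.977  0.004]
```

View pics/c9.png

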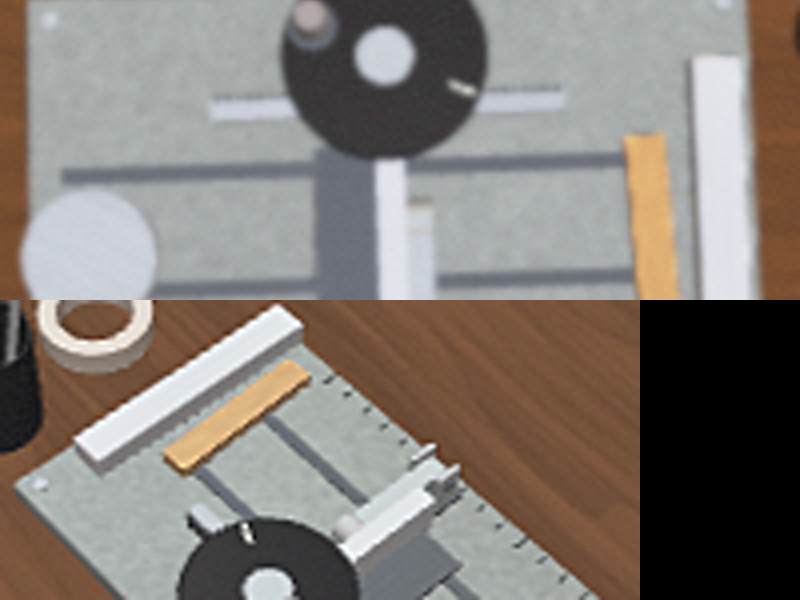

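Run:
```python
from bed import *
H=np.array([.6285,.0738]);t=cv2.imread("pics/top9.png")
for n,c in(("start",(279.3,187.5)),("now",(242.5,188.7))):
    h=onz("top",*c,.132);r=h[:2]-H;print(n,h,np.linalg.norm(r),np.arctan2(r[1],r[0])-yaw)
```

```text
start [0.64777734 0.0331127  0.132     ] 0.0450230206673876 -1.168530705946066
now [0.64397033 0.11337214 0.132     ] 0.04248865281668572 1.1579277097269942
```

Picture 10: the gauge bar rests against the flat stop (top crop, bar at 392, stop at 420) and the handle is at (310,15). The camera puts the handle at 1.16 rad, against 1.19 rad when it was released, which agrees within the measuring error. Handing in.

```bash
python3 -c "
from plant import *
print(finish_job())"
```

```text
the job is handed in; nothing more can be done
None
```

The job is done and handed in at about 17 s of the 72 s allowed; no verdict was reported.

- **Past the stop:** I wound the gauge clockwise with the crank handle until it was about 17 mm past the flip stop. I then tipped the stop with closed fingers; the picture showed it lying flat across the gauge's path.
- **Back onto the stop:** I regripped the handle and wound it back anticlockwise until the gauge came up against the stop.
- **Bearing force:** The last handle readings were 4.4 N, then 7.0 N. That works out to about 6, then 14 N at the gauge, against the 10 N asked and the 20 N limit. The readings are noisy by about 0.5 N, or about 1.5 N at the gauge, and I only read the force at the end of each move.
- **Letting go:** I opened the fingers while still pushing lightly in the same direction, so the wheel should not have been turned back.

**Last checks:**
- The final pictures show the gauge against the flat stop and the strip and tin where they were. I did not check the glue gun and pencil again in a picture; the arm did not go near them.
- The camera put the handle at 1.16 rad, against 1.19 rad from the arm when it let go. That is within the 0.04 rad by which the two already differed at the start, so I saw no sign of the wheel turning back. It cannot rule out a very small turn.
- The top and scene cameras disagreed by 2–3 mm on the handle position, so I took the wheel's centre from the arm's own measured path instead.

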